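# Third hand: hold the grooved corner post home on its panel

## Task

Be my third hand at the assembly jig: take the corner post that has a groove down one face, turn it so that the groove faces the end of the clamped panel, and stand it upright on the jig base with the groove pushed fully home over the panel's end. Keep a steady push of about 10 N towards the panel for at least three seconds while I get my screws, gripping the post by its two sides so that the drilled back stays free, and finish still holding and pressing it like that: do not let go. Leave the other things on the bench alone.

Things in the scene. Friction and masses are not known exactly. Their poses are not given: they have to be found in the camera images.
- post_mid (a point): Centre (half-way up) of the loose corner post: spruce, 50 x 50 mm, 110 mm high, about 0.14 kg, upright on the bench. z up; x points out of the grooved face. The groove runs the full height, 21 mm wide, 15 mm deep, centred, edges rounded 3 mm, so from above the post is a U. The -x face is the drilled back; the +y and -y faces are its two plain sides, 50 mm apart.
- groove_floor (a point): Centre of the floor of the post's groove, half-way up the post: 10 mm along the post's +x from post_mid; same axes.
- panel_end (a point): Point on the panel's near end, on its mid-plane, 55 mm above the jig base: groove_floor comes here when the post is home. x points from the end along the panel (the way to push), y across its thickness, z up. Fence and toggle clamps, lower than the panel, hold it from 65 mm behind its end onwards; in front of the end the base is bare.
- jig: Assembly jig screwed to the bench: plywood base 390 x 200 x 12 mm with side fence, end stop and two toggle clamps. Origin on the bench under the panel's near end, x along the panel; the base reaches from 90 mm in front of that end to 300 mm behind it, its top 12 mm above the bench. A pencil outline shows where the post stands.
- panel: The panel: unyielding spruce board 260 mm long, 18 mm thick, 90 mm high, clamped on edge on the jig base, end edges rounded 3 mm. Origin at the foot of its near end, on the jig base; x along its length.
- post: The grooved post itself (see post_mid). Origin at the centre of its underside.
- offcut_mid (a point): Centre of a plain square offcut, 50 x 50 x 110 mm, no groove, standing on the bench near the post: not to be used or moved.
- glue: Glue bottle, 60 mm diameter, 170 mm high, standing on the bench. Origin at its underside.
- mallet_head (a point): Centre of the head (70 x 110 x 60 mm) of a wooden mallet lying on the bench; its handle reaches 270 mm along the mallet's -x from here.
- square: Try square lying on the bench: wooden stock 115 mm along its y through the origin, 150 mm steel blade along its +x, 22 mm high.
There are look-alikes about, which are no part of the job. What is shaped like the post but black is not meant.

How it is judged:
By the outcome, as a careful person would: the job done as asked, in the order asked, and still so for the second after the job is handed in, while the arm keeps its last pose, push and grip.
It also fails if it takes over 54 s, if anything falls off the work surface, if the arm or the gripper's body presses on something with over 40 N, if the wrist force passes 120 N, or if a joint passes its speed limit or range.

## Robot

A 7-joint arm with a two-finger parallel gripper is mounted at the origin on the work surface. World frame = base frame: x ahead of the robot, y to its left, z up, the work surface at z = 0. Lengths are in m, angles in rad, forces in N, time in s.
With the tool pointing down it reaches from about 0.35 to 0.9 m from the base axis. Payload 8.1 kg.
Tool frame: the origin (TCP) lies on the centre line of the jaws, within the pads' length; the fingertips stand 11 mm ahead of it and the grasp point (between the pads) lies 8 mm behind it; z points along the fingers, x is the direction in which the jaws open and shut, and the axes are right-handed (so a half turn about z gives the same grasp; the last joint's range is limited). The gripper opens to 92 mm and grips with 3 to 60 N. Pads are 19 mm wide; open, the fingers measure 130 mm over their backs; the gripper's body (75 mm by 190 mm) begins 47 mm behind the grasp point.
Start: joints at [1.106, 0.434, 0.025, 1.573, -0.012, 1.134, -0.075], TCP at [0.221, -0.585, 0.238] pointing down, gripper open.
Joint ranges: [-2.62, 2.62], [-0.44, 2.09], [-1.27, 1.32], [0.08, 2.57], [-1.32, 4.46], [0.12, 2], [-2.74, 2.74]. Speed limits (rad/s): [2.22, 2.22, 3.01, 3.01, 3.14, 3.14, 3.14].

## Interface

Orientations are given as a rotation vector (axis times angle).
In Python, from station import sensors, vision, job gives the robot as it stands. The module is installed in compiled form; this text tells all that it offers.
- The arm moves only by the shell command python3 -m handwheel 'ROWS'. ROWS is JSON, a list of rows, each an object of numbers: "dx", "dy", "dz": the shift along the tool's x, y, z in m; "rx", "ry", "rz": the turn, a rotation vector about the tool's x, y, z in rad; "jaw": the finger opening in m, from 0 to 0.0918. In form: [{"dx": .., "dy": .., "dz": .., "rx": .., "ry": .., "rz": .., "jaw": ..}, ...]. A call has 1 to 5 rows; each row is the pose to reach, as a shift and turn from the pose commanded when the call began, along the tool's axes at that moment; what a row does not reach only later rows make up. A row lasts 1/8 s, in which the tool goes at most 62.5 mm and 10.7 degrees, less where a joint would pass 70% of its speed; a pose out of reach is approached as far as the arm can. A call with a gripper value outside its range is refused whole. The fingers move at their own pace and stop on an object; the grip force is fixed at half the most. Time passes only in rows, so rows that repeat a pose let the fingers close. It gives the time, the measured TCP pose, the force and the opening at its end, in the units of the state.
- sensors.read_state(): the state, without advancing time (a new reading comes with each control period).
- vision.camera(name): name is "scene" or "top" or "wrist"; returns a dict with "color" (384x512x3 uint8, red, green, blue), "z_map" (384x512 float32, m along the optical axis (not along the pixel's ray), 0 where there is no reading), "vertical_fov" (degrees; the focal length in pixels is half the picture's height over the tangent of half this angle, whatever the lens; pixels are square), "cx", "cy" (the principal point, pixels), "dist_coeffs" ([k1, k2, p1, p2, k3] as OpenCV has them; the pictures are not rectified), "extrinsics" (4x4, takes a point from camera to world coordinates). Camera axes: x right, y down, z forward; pixel columns grow to the right and rows downward; lengths in m; the calibration is good to about 2 mm. A picture is of the moment at which its call begins.
- job.sign_off(): hands the job in, once; it reports no verdict.
The state is a dict: "time": time; "qpos": joint angles; "joint_vel": joint speeds; "joint_efforts": joint torques, N m; "ee_pos": TCP position; "orientation": TCP orientation; "wrist_force": force on the tool from outside, world axes, zero at the start; "ft_torque": the same for the moment, N m; "gripper_width": finger opening in m.
Only numpy, scipy, OpenCV 4.12 (cv2) and the standard library are available. Lean on these libraries where they do the work, as an engineer would, in place of code of your own. Each camera call takes 0.05 s, during which the arm holds its last target. There are 200 camera calls.

## Working session

There is one attempt and no reset: what is moved stays moved. The work goes in short steps, Python scripts to look and compute and a shell command to move; the robot and the scene stay as the last step left them, time stands still between calls to the robot, and variables do not carry over. Pictures are saved under pics/ and viewed, about 8 in all and at most 12, crops included, and the job is handed in when it is done.

```bash
mkdir -p pics
cat > h.py <<'E'
import numpy as np, cv2
from station import sensors, vision, job
from scipy.spatial.transform import Rotation as R
def K(c):
    h,w=c["color"].shape[:2]; f=h/2/np.tan(np.radians(c["vertical_fov"])/2)
    return np.array([[f,0,c["cx"]],[0,f,c["cy"]],[0,0,1]])
def cloud(c):
    h,w=c["z_map"].shape
    uv=np.stack(np.meshgrid(np.arange(w),np.arange(h)),-1).reshape(-1,1,2).astype(np.float64)
    n=cv2.undistortPoints(uv,K(c),np.array(c["dist_coeffs"],float)).reshape(h,w,2)
    z=c["z_map"][...,None]; p=np.concatenate([n*z,z],-1); E=np.array(c["extrinsics"])
    P=p@E[:3,:3].T+E[:3,3]; P[c["z_map"]<=0]=np.nan; return P
def snap(name): 
    c=vision.camera(name); return c,cloud(c)
def save(img,fn,s=1):
    cv2.imwrite("pics/"+fn,cv2.resize(img[...,::-1],None,fx=s,fy=s,interpolation=cv2.INTER_CUBIC))
E
python3 - <<'E'
from h import *
for n in("top","scene"):
    c,P=snap(n); np.savez(n+".npz",P=P,col=c["color"]); save(c["color"],n+"0.png",1.5); print(n,np.array(c["extrinsics"]).round(3).tolist(),c["vertical_fov"])
s=sensors.read_state(); print(s)
E
```

```text
top [[0.005, -0.989, 0.149, 0.292], [-1.0, -0.002, 0.015, 0.056], [-0.015, -0.149, -0.989, 1.469], [0.0, 0.0, 0.0, 1.0]] 43.98280327241914
scene [[-0.419, 0.576, -0.702, 1.444], [0.908, 0.25, -0.337, 0.515], [-0.018, -0.779, -0.627, 0.915], [0.0, 0.0, 0.0, 1.0]] 47.84417963685583
{'time': 0.1, 'qpos': array([ 1.10643098,  0.43515812,  0.02498601,  1.5740253 , -0.01159363,
        1.13401264, -0.07511051]), 'joint_vel': array([-9.75636680e-04, -2.06138891e-03,  6.92975863e-04, -3.72417838e-03,
        1.00498146e-05, -1.31162453e-03, -3.83334001e-04]), 'joint_efforts': array([ 4.63617558e-03, -6.69129324e+01,  9.88549255e-01, -3.15144360e+01,
       -6.05709921e-02,  3.74297448e-02,  5.08525522e-05]), 'ee_pos': array([ 0.22098286, -0.58413847,  0.23701318]), 'orientation': array([-2.58417057e+00,  1.78527897e+00,  2.00335075e-03]), 'wrist_force': array([-0.30530912, -0.65401589, -0.06860269]), 'ft_torque': array([ 0.01450458, -0.0500091 ,  0.02646695]), 'gripper_width': 0.09171801102489285}
```

View pics/top0.png

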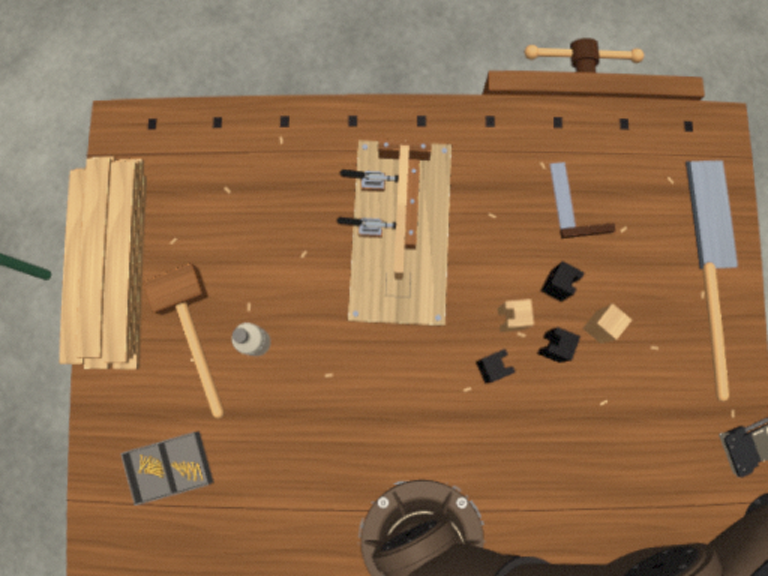

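View pics/scene0.png

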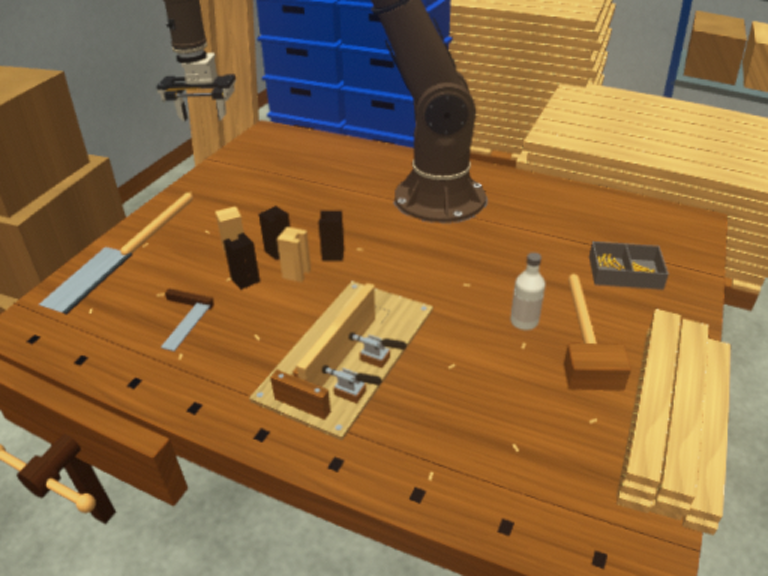

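The top view shows the spruce grooved post at (518,312), with its groove towards image left (about world +y). The panel's near end is at (399,275) with the pencil outline in front of it. Black look-alikes stand at (562,281), (560,345) and (495,366), and the plain offcut at (609,322). Next I measure these.

Run:
```python
from h import *
d=np.load("top.npz");P=d["P"];col=d["col"].astype(int)
print("bench z",np.nanmedian(P[250:270,200:300,2]))
def obj(n,u0,u1,v0,v1,zl,zh,br=0):
    Q=P[v0:v1,u0:u1].reshape(-1,3); C=col[v0:v1,u0:u1].reshape(-1,3)
    m=(Q[:,2]>zl)&(Q[:,2]<zh)&(C.sum(1)>br); q=Q[m]
    r=cv2.minAreaRect((q[:,:2]*1000).astype(np.float32))
    print(n,m.sum(),"rect mm",r,"z",np.median(q[:,2]).round(4)); return q
q=obj("post",328,362,193,224,.10,.125,250)
# symmetric grid print
g=(P[193:224,328:362,2]*1000); 
for row in g[::2,::1]: print(''.join('#' if z>100 else ('o' if z>30 else '.') for z in row))
q=obj("panel",250,285,90,190,.095,.115)
for x0 in np.arange(q[:,0].min(),q[:,0].max(),.04):
    s=q[(q[:,0]>=x0)&(q[:,0]<x0+.04)]; print(x0.round(3),s[:,1].min().round(4),s[:,1].max().round(4),s[:,1].mean().round(4))
for n,a in dict(blk1=(360,392,172,202),blk2=(357,390,214,244),blk3=(315,345,230,258),off=(386,424,198,230)).items(): obj(n,*a,.10,.125)
```

```text
bench z -0.0010132292281773703
post 254 rect mm ((453.3577575683594, -183.9596405029297), (47.936004638671875, 49.652191162109375), 5.224272727966309) z 0.109
..................................
..................................
..................................
..................................
.........#################........
.......oo#################........
.....oooo#################........
.....oooooooooo############.......
......o....oooo############.......
...........oooo############.......
..........#################.......
.......ooo#################.......
.......ooo#######oooooooo.........
.......ooooooooo..................
..................................
..................................
panel 508 rect mm ((662.8983154296875, 43.568397521972656), (17.97786521911621, 262.39453125), 87.36284637451172) z 0.1011
0.532 0.0413 0.056 0.0485
0.572 0.0384 0.0561 0.0464
0.612 0.0355 0.0532 0.0455
0.652 0.0354 0.0503 0.0427
0.692 0.0324 0.0504 0.0412
0.732 0.0322 0.0474 0.0399
0.772 0.0292 0.0473 0.0372
blk1 277 rect mm ((521.9207763671875, -280.8371887207031), (51.68400955200195, 51.548377990722656), 62.40134811401367) z 0.1091
blk2 270 rect mm ((395.21209716796875, -269.4322509765625), (49.85595703125, 51.97486877441406), 67.291748046875) z 0.109
blk3 274 rect mm ((353.5063781738281, -142.6393585205078), (50.42204284667969, 51.39793014526367), 23.100576400756836) z 0.1094
off 309 rect mm ((421.4630126953125, -354.5591125488281), (54.430458068847656, 100.96778869628906), 42.78546905517578) z 0.1091
```

```bash
cat >> h.py <<'E'
def rel(xyz,yaw):
    "shift/turn in tool axes from measured pose to tool-down pose with jaw axis at world yaw (deg)"
    s=sensors.read_state(); A=R.from_rotvec(s["orientation"]); y=np.radians(yaw)
    T=R.from_matrix(np.array([[np.cos(y),np.sin(y),0],[np.sin(y),-np.cos(y),0],[0,0,-1]]))
    x=A.as_matrix()[:,0]
    print("t",round(s["time"],2),"pos",s["ee_pos"].round(4),"yaw",np.degrees(np.arctan2(x[1],x[0])).round(2),"F",s["wrist_force"].round(2),"M",s["ft_torque"].round(2),"w",round(s["gripper_width"],4),"q",s["qpos"].round(2))
    print("shift",A.inv().apply(np.array(xyz)-s["ee_pos"]).round(4),"turn",(A.inv()*T).as_rotvec().round(4))
E
python3 -m handwheel '[{"dx":-0.292,"dy":-0.358,"rz":-1.3,"jaw":0.0918},{"dx":-0.292,"dy":-0.358,"rz":-1.3,"jaw":0.0918},{"dx":-0.292,"dy":-0.358,"rz":-1.3,"jaw":0.0918},{"dx":-0.292,"dy":-0.358,"rz":-1.3,"jaw":0.0918},{"dx":-0.292,"dy":-0.358,"rz":-1.3,"jaw":0.0918}]'
python3 -c "
from h import *
rel([.4534,-.184,.238],5.2)"
```

```text
t 0.1 pos [ 0.221  -0.5841  0.237 ] yaw -69.28 F [-0.31 -0.65 -0.07] M [ 0.01 -0.05  0.03] w 0.0917 q [ 1.11  0.44  0.02  1.57 -0.01  1.13 -0.08]
shift [-0.292  -0.359  -0.0006] turn [-8.0000e-04  1.3000e-03 -1.2999e+00]$[0]: bad value
```

```bash
python3 -m handwheel '[{"dx":-0.292,"dy":-0.359,"dz":0,"rx":0,"ry":0,"rz":-1.3,"jaw":0.0915},{"dx":-0.292,"dy":-0.359,"dz":0,"rx":0,"ry":0,"rz":-1.3,"jaw":0.0915},{"dx":-0.292,"dy":-0.359,"dz":0,"rx":0,"ry":0,"rz":-1.3,"jaw":0.0915},{"dx":-0.292,"dy":-0.359,"dz":0,"rx":0,"ry":0,"rz":-1.3,"jaw":0.0915},{"dx":-0.292,"dy":-0.359,"dz":0,"rx":0,"ry":0,"rz":-1.3,"jaw":0.0915}]'
python3 -c "
from h import *
rel([.4534,-.184,.238],5.2)"
```

```text
time: 0.72
ee_pos: [0.3787, -0.3124, 0.2377]
orientation: [3.114, -0.416, -0.0]
wrist_force: [1.5, -0.1, 0.4]
gripper_width: 0.091
t 0.72 pos [ 0.3787 -0.3124  0.2377] yaw -15.21 F [ 1.54 -0.09  0.43] M [-0.05 -0.1   0.04] w 0.091 q [ 0.83  0.24 -0.3   1.87  0.08  1.04  0.23]
shift [ 0.0384 -0.1435 -0.0004] turn [ 1.000e-04  1.000e-04 -3.562e-01]
```

```bash
python3 -m handwheel '[{"dx":0.038,"dy":-0.143,"dz":0,"rx":0,"ry":0,"rz":-0.356,"jaw":0.0915},{"dx":0.038,"dy":-0.143,"dz":0,"rx":0,"ry":0,"rz":-0.356,"jaw":0.0915},{"dx":0.038,"dy":-0.143,"dz":0,"rx":0,"ry":0,"rz":-0.356,"jaw":0.0915},{"dx":0.038,"dy":-0.143,"dz":0,"rx":0,"ry":0,"rz":-0.356,"jaw":0.0915}]'
python3 - <<'E'
from h import *
rel([.4534,-.184,.083],5.2)
c,P=snap("wrist"); save(c["color"],"w1.png",1.2); np.savez("w1.npz",P=P,col=c["color"])
m=(P[...,2]>.1)&(P[...,2]<.125)
n,l,st,ce=cv2.connectedComponentsWithStats(m.astype(np.uint8))
for i in range(1,n):
    if st[i,4]>300:
        q=P[l==i]; print(st[i],cv2.minAreaRect((q[:,:2]*1000).astype(np.float32)),np.median(q[:,2]), c["color"][l==i].mean(0).round())
E
```

```text
time: 1.23
ee_pos: [0.4538, -0.1848, 0.2376]
orientation: [-3.138, -0.139, 0.0]
wrist_force: [-0.9, -0.8, -0.5]
gripper_width: 0.0917
t 1.23 pos [ 0.4538 -0.1848  0.2376] yaw 5.06 F [-0.89 -0.79 -0.48] M [ 0.   -0.12 -0.05] w 0.0917 q [ 0.64  0.25 -0.44  1.86  0.12  1.05  0.24]
shift [-0.0003 -0.0007  0.1546] turn [-0.0007  0.0001 -0.0024]
[ 100   92   80   79 3529] ((351.07037353515625, -141.61692810058594), (51.128665924072266, 50.62620544433594), 22.684288024902344) 0.11020278533946248 [46. 44. 44.]
[ 226  161   60   60 3083] ((451.21551513671875, -183.6328125), (50.11043167114258, 50.614322662353516), 5.356130123138428) 0.11028835260812514 [236. 217. 161.]
[170 240  24  26 345] ((386.22235107421875, -250.54830932617188), (15.746894836425781, 29.572490692138672), 20.32149314880371) 0.10981738013206832 [37. 37. 37.]
[ 284  297   71   29 1100] ((519.916259765625, -294.2392272949219), (65.39544677734375, 33.09461212158203), 3.5379273891448975) 0.11032975305201151 [45. 43. 42.]
```

View pics/w1.png

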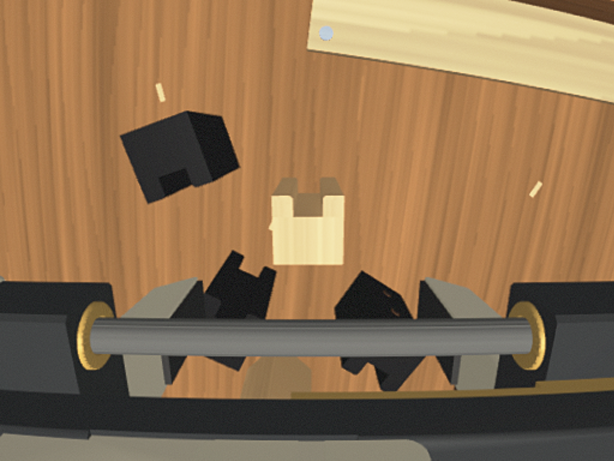

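The wrist view shows the light post at (308,230), groove towards image up (+y), with both jaw paths beside it free. It measures (0.451,-0.184), yaw 5.4°, 50 x 50 mm and 0.110 high, which agrees with the top view.

```bash
python3 -m handwheel '[{"dx":-0.0015,"dy":-0.001,"dz":0.05,"rx":0,"ry":0,"rz":-0.003,"jaw":0.0915},{"dx":-0.0015,"dy":-0.001,"dz":0.1,"rx":0,"ry":0,"rz":-0.003,"jaw":0.0915},{"dx":-0.0015,"dy":-0.001,"dz":0.14,"rx":0,"ry":0,"rz":-0.003,"jaw":0.0915},{"dx":-0.0015,"dy":-0.001,"dz":0.162,"rx":0,"ry":0,"rz":-0.003,"jaw":0.0915},{"dx":-0.0015,"dy":-0.001,"dz":0.162,"rx":0,"ry":0,"rz":-0.003,"jaw":0.0915}]'
python3 -m handwheel '[{"dx":0,"dy":0,"dz":0,"rx":0,"ry":0,"rz":0,"jaw":0.04},{"dx":0,"dy":0,"dz":0,"rx":0,"ry":0,"rz":0,"jaw":0.04},{"dx":0,"dy":0,"dz":0,"rx":0,"ry":0,"rz":0,"jaw":0.04},{"dx":0,"dy":0,"dz":0,"rx":0,"ry":0,"rz":0,"jaw":0.04},{"dx":0,"dy":0,"dz":0,"rx":0,"ry":0,"rz":0,"jaw":0.04}]'
python3 -c "
from h import *
rel([.4534,-.184,.25],5.2)"
```

```text
time: 1.9
ee_pos: [0.4496, -0.1871, 0.0743]
orientation: [-3.138, -0.134, 0.006]
wrist_force: [-0.1, 0.1, -0.4]
gripper_width: 0.0916
time: 2.52
ee_pos: [0.4517, -0.1859, 0.076]
orientation: [3.138, 0.137, 0.001]
wrist_force: [0.0, 0.3, 3.3]
gripper_width: 0.0498
t 2.52 pos [ 0.4517 -0.1859  0.076 ] yaw 5.01 F [0.02 0.29 3.26] M [-0.    0.12 -0.02] w 0.0498 q [ 0.57  0.46 -0.38  2.05  0.27  0.67  0.11]
shift [ 0.0019 -0.0017 -0.174 ] turn [ 0.0003 -0.0004 -0.0033]
```

```bash
python3 -m handwheel '[{"dx":0,"dy":0,"dz":-0.03,"rx":0,"ry":0,"rz":0,"jaw":0.04},{"dx":0,"dy":0,"dz":-0.08,"rx":0,"ry":0,"rz":0,"jaw":0.04},{"dx":0,"dy":0,"dz":-0.125,"rx":0,"ry":0,"rz":0,"jaw":0.04},{"dx":0,"dy":0,"dz":-0.125,"rx":0,"ry":0,"rz":0,"jaw":0.04}]'
python3 -c "
from h import *
rel([.481,.052,.2],-92.6)"
```

```text
time: 3.02
ee_pos: [0.4535, -0.1863, 0.2037]
orientation: [3.136, 0.137, 0.009]
wrist_force: [-0.5, -0.3, -3.2]
gripper_width: 0.0499
t 3.02 pos [ 0.4535 -0.1863  0.2037] yaw 5.0 F [-0.49 -0.33 -3.17] M [-0.09 -0.15 -0.03] w 0.0499 q [ 0.64  0.29 -0.44  1.92  0.15  0.96  0.22]
shift [ 0.0482 -0.235   0.0033] turn [-0.0025 -0.0064  1.7035]
```

```bash
python3 -m handwheel '[{"dx":0.01,"dy":-0.04,"dz":0,"rx":0,"ry":0,"rz":0.17,"jaw":0.04},{"dx":0.02,"dy":-0.08,"dz":0,"rx":0,"ry":0,"rz":0.34,"jaw":0.04},{"dx":0.03,"dy":-0.12,"dz":0,"rx":0,"ry":0,"rz":0.51,"jaw":0.04},{"dx":0.04,"dy":-0.16,"dz":0,"rx":0,"ry":0,"rz":0.68,"jaw":0.04},{"dx":0.048,"dy":-0.2,"dz":0,"rx":0,"ry":0,"rz":0.85,"jaw":0.04}]'
python3 -c "
from h import *
rel([.481,.052,.2],-92.6)"
```

```text
time: 3.65
ee_pos: [0.4811, 0.0186, 0.1992]
orientation: [2.912, -1.177, -0.003]
wrist_force: [0.5, -0.0, -1.3]
gripper_width: 0.0499
t 3.65 pos [0.4811 0.0186 0.1992] yaw -44.02 F [ 0.54 -0.05 -1.27] M [-0.01 -0.06 -0.04] w 0.0499 q [ 0.16  0.28 -0.38  1.94  0.12  0.95 -1.05]
shift [-0.0233 -0.0239 -0.0008] turn [2.30e-03 5.00e-04 8.48e-01]
```

```bash
python3 -m handwheel '[{"dx":-0.005,"dy":-0.005,"dz":0,"rx":0,"ry":0,"rz":0.17,"jaw":0.04},{"dx":-0.01,"dy":-0.01,"dz":0,"rx":0,"ry":0,"rz":0.34,"jaw":0.04},{"dx":-0.015,"dy":-0.015,"dz":0,"rx":0,"ry":0,"rz":0.51,"jaw":0.04},{"dx":-0.02,"dy":-0.02,"dz":0,"rx":0,"ry":0,"rz":0.68,"jaw":0.04},{"dx":-0.023,"dy":-0.024,"dz":0,"rx":0,"ry":0,"rz":0.848,"jaw":0.04}]'
python3 -m handwheel '[{"dx":0,"dy":0,"dz":0,"rx":0,"ry":0,"rz":0,"jaw":0.04},{"dx":0,"dy":0,"dz":0,"rx":0,"ry":0,"rz":0,"jaw":0.04}]'
cat > look.py <<'E'
from h import *
import sys
tag=sys.argv[1]; rel([.481,.052,.1],-92.6)
c,P=snap("wrist"); save(c["color"],f"w{tag}.png",1.2); np.savez(f"w{tag}.npz",P=P,col=c["color"])
s=sensors.read_state(); E=np.array(c["extrinsics"]); print("cam",E[:3,3].round(3))
C=c["color"].astype(int)
m=(P[...,2]>.092)&(P[...,2]<.25)&(C.sum(-1)>250)&(abs(P[...,1]-.05)<.06)&(P[...,0]>.43)
n,l,st,ce=cv2.connectedComponentsWithStats(m.astype(np.uint8))
for i in range(1,n):
    if st[i,4]>150:
        q=P[l==i]; print(st[i],[np.round(a,1) for a in cv2.minAreaRect((q[:,:2]*1000).astype(np.float32))],q.min(0).round(3),q.max(0).round(3),np.median(q[:,2]).round(4),C[l==i].mean(0).round())
E
python3 look.py 2
```

```text
time: 4.28
ee_pos: [0.4808, 0.0508, 0.1991]
orientation: [2.169, -2.269, -0.002]
wrist_force: [0.3, 0.4, -1.7]
gripper_width: 0.0497
time: 4.53
ee_pos: [0.4814, 0.0505, 0.1999]
orientation: [2.18, -2.26, -0.001]
wrist_force: [0.6, -0.1, -1.5]
gripper_width: 0.0497
t 4.53 pos [0.4814 0.0505 0.1999] yaw -92.06 F [ 0.58 -0.08 -1.48] M [0.06 0.02 0.04] w 0.0497 q [-0.02  0.26 -0.24  1.94  0.08  0.95 -1.9 ]
shift [-0.0016  0.0003  0.0999] turn [ 0.0014 -0.0005  0.0094]
cam [0.552 0.048 0.347]
[ 245    0   27  136 3430] [array([578. ,  47.5]), array([17.8, 90.8]), np.float64(87.5)] [0.533 0.037 0.1  ] [0.624 0.058 0.105] 0.1024 [204. 173. 128.]
[  165   174   189    92 11283] [array([500.5,  49.4]), array([84.4, 18.5]), np.float64(88.0)] [0.49  0.008 0.124] [0.51  0.092 0.236] 0.2148 [142. 119.  85.]
[176 297  14  29 287] [array([482. ,  77.4]), array([ 1. , 20.7]), np.float64(88.4)] [0.472 0.077 0.234] [0.492 0.078 0.25 ] 0.2431 [104. 100.  86.]
[ 194  297  131   29 3712] [array([475.8,  50.4]), array([50.4, 14.5]), np.float64(88.0)] [0.468 0.025 0.232] [0.484 0.076 0.237] 0.2343 [210. 179. 127.]
[328 297  14  29 297] [array([480.3,  23. ]), array([ 0.7, 21. ]), np.float64(88.4)] [0.47  0.022 0.235] [0.491 0.024 0.25 ] 0.2434 [103.  99.  86.]
```

View pics/w2.png

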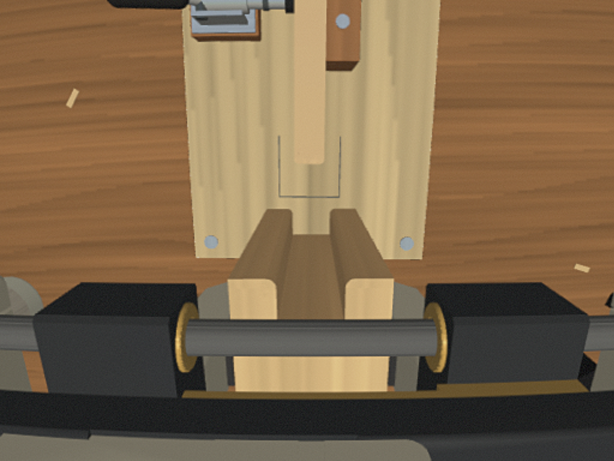

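The view shows the post held at (308,300), groove towards the panel, with the panel end at (309,162) and the pencil outline at (310,168). The panel end is at (0.533, 0.0495) with yaw −2.5° and its top is 0.102 high, matching the earlier values. I'll lower it now.

```bash
python3 -m handwheel '[{"dx":-0.0012,"dy":0,"dz":0.04,"rx":0,"ry":0,"rz":0.009,"jaw":0.04},{"dx":-0.0012,"dy":0,"dz":0.08,"rx":0,"ry":0,"rz":0.009,"jaw":0.04},{"dx":-0.0012,"dy":0,"dz":0.1,"rx":0,"ry":0,"rz":0.009,"jaw":0.04},{"dx":-0.0012,"dy":0,"dz":0.105,"rx":0,"ry":0,"rz":0.009,"jaw":0.04},{"dx":-0.0012,"dy":0,"dz":0.105,"rx":0,"ry":0,"rz":0.009,"jaw":0.04}]'
python3 -m handwheel '[{"dx":0,"dy":0,"dz":0,"rx":0,"ry":0,"rz":0,"jaw":0.04},{"dx":0,"dy":0,"dz":0,"rx":0,"ry":0,"rz":0,"jaw":0.04}]'
python3 look.py 3
```

```text
time: 5.2
ee_pos: [0.4821, 0.0518, 0.096]
orientation: [-2.167, 2.274, -0.0]
wrist_force: [0.4, -0.4, -2.2]
gripper_width: 0.0496
time: 5.45
ee_pos: [0.4825, 0.052, 0.0965]
orientation: [-2.166, 2.274, -0.001]
wrist_force: [-0.2, -1.0, -2.6]
gripper_width: 0.0498
t 5.45 pos [0.4825 0.052  0.0965] yaw -92.79 F [-0.19 -0.97 -2.57] M [0.06 0.07 0.03] w 0.0498 q [-0.04  0.4  -0.22  2.05  0.14  0.7  -1.97]
shift [ 0.0001  0.0014 -0.0035] turn [-0.0015  0.0003 -0.0033]
cam [0.553 0.048 0.244]
[ 235    0   47  160 7044] [array([563.3,  48.2]), array([18.1, 63.1]), np.float64(87.0)] [0.532 0.038 0.1  ] [0.595 0.058 0.105] 0.1023 [186. 159. 116.]
[ 165  202  121   64 4649] [array([504. ,  66.9]), array([20.5, 52.2]), np.float64(0.2)] [0.494 0.041 0.092] [0.514 0.093 0.164] 0.1192 [134. 113.  81.]
[ 283  202   71   64 3015] [array([501.2,  24.1]), array([34.2, 18.7]), np.float64(73.5)] [0.491 0.009 0.092] [0.512 0.041 0.164] 0.1261 [146. 125.  92.]
[362 257  11  53 234] [array([509.1,  23.5]), array([ 1.5, 12.8]), np.float64(87.5)] [0.503 0.023 0.166] [0.516 0.025 0.174] 0.1718 [155. 125.  68.
[... 201 characters left out ...]
 array([53.4,  5.6]), np.float64(86.9)] [0.506 0.024 0.167] [0.513 0.077 0.171] 0.1691 [90. 90. 86.]
[170 297  20  29 504] [array([485.2,  78.8]), array([ 1.2, 25. ]), np.float64(87.5)] [0.473 0.078 0.13 ] [0.498 0.08  0.156] 0.1452 [95. 92. 79.]
[ 194  297  131   30 3840] [array([487.4,  51.4]), array([50.5, 35.5]), np.float64(86.6)] [0.468 0.027 0.129] [0.506 0.077 0.179] 0.1309 [191. 163. 115.]
[328 297  21  29 508] [array([482.5,  24.6]), array([ 1.2, 24.6]), np.float64(86.0)] [0.47  0.023 0.131] [0.495 0.025 0.155] 0.1456 [94. 91. 79.]
[   0  361  359   23 6377] [array([508.3,  67.3]), array([67.8,  4.1]), np.float64(88.8)] [0.506 0.033 0.192] [0.51  0.101 0.201] 0.1967 [108. 103.  89.]
```

View pics/w3.png

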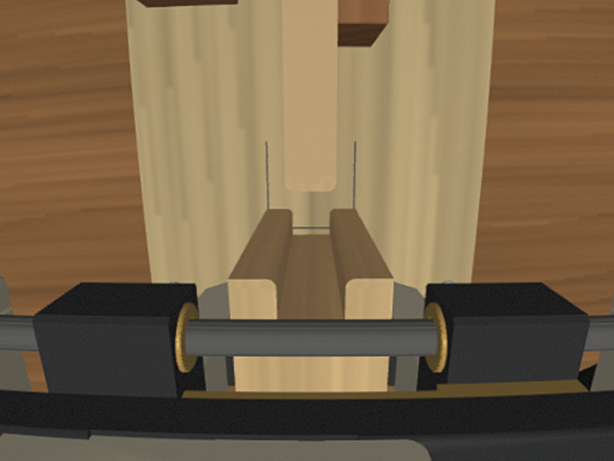

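Seen from above, the panel end (310,190), groove (311,280) and outline (311) line up. I'll lower the post to about 2 mm above the base and go most of the way in.

```bash
python3 -m handwheel '[{"dx":0,"dy":0,"dz":0.003,"rx":0,"ry":0,"rz":0,"jaw":0.04},{"dx":0,"dy":0,"dz":0.006,"rx":0,"ry":0,"rz":0,"jaw":0.04},{"dx":0,"dy":-0.006,"dz":0.006,"rx":0,"ry":0,"rz":0,"jaw":0.04},{"dx":0,"dy":-0.013,"dz":0.006,"rx":0,"ry":0,"rz":0,"jaw":0.04},{"dx":0,"dy":-0.018,"dz":0.006,"rx":0,"ry":0,"rz":0,"jaw":0.04}]'
python3 -m handwheel '[{"dx":0,"dy":-0.003,"dz":0,"rx":0,"ry":0,"rz":0,"jaw":0.04},{"dx":0,"dy":-0.006,"dz":0,"rx":0,"ry":0,"rz":0,"jaw":0.04},{"dx":0,"dy":-0.009,"dz":0,"rx":0,"ry":0,"rz":0,"jaw":0.04},{"dx":0,"dy":-0.012,"dz":0,"rx":0,"ry":0,"rz":0,"jaw":0.04},{"dx":0,"dy":-0.012,"dz":0,"rx":0,"ry":0,"rz":0,"jaw":0.04}]'
python3 -c "
from h import *
rel([.520,.0502,.088],-92.6)"
```

```text
time: 6.12
ee_pos: [0.5007, 0.0511, 0.0898]
orientation: [-2.166, 2.275, -0.0]
wrist_force: [-1.1, 0.8, -2.4]
gripper_width: 0.0498
time: 6.75
ee_pos: [0.5121, 0.0505, 0.0897]
orientation: [-2.166, 2.275, -0.0]
wrist_force: [-1.8, 0.6, -2.2]
gripper_width: 0.0497
t 6.75 pos [0.5121 0.0505 0.0897] yaw -92.8 F [-1.76  0.61 -2.18] M [ 0.02  0.05 -0.04] w 0.0497 q [-0.04  0.45 -0.21  1.99  0.14  0.71 -1.96]
shift [-0.0001 -0.0079  0.0017] turn [-0.0002  0.     -0.0035]
```

```bash
python3 -m handwheel '[{"dx":0,"dy":-0.0015,"dz":0,"rx":0,"ry":0,"rz":0,"jaw":0.04},{"dx":0,"dy":-0.003,"dz":0,"rx":0,"ry":0,"rz":0,"jaw":0.04},{"dx":0,"dy":-0.0045,"dz":0,"rx":0,"ry":0,"rz":0,"jaw":0.04},{"dx":0,"dy":-0.006,"dz":0,"rx":0,"ry":0,"rz":0,"jaw":0.04},{"dx":0,"dy":-0.006,"dz":0,"rx":0,"ry":0,"rz":0,"jaw":0.04}]'
python3 -c "
from h import *
rel([.520,.0502,.088],-92.6)"
```

```text
time: 7.38
ee_pos: [0.518, 0.0502, 0.0897]
orientation: [-2.166, 2.275, -0.0]
wrist_force: [0.3, -0.5, -2.2]
gripper_width: 0.0501
t 7.38 pos [0.518  0.0502 0.0897] yaw -92.8 F [ 0.34 -0.53 -2.21] M [0.03 0.05 0.01] w 0.0501 q [-0.04  0.46 -0.21  1.98  0.14  0.72 -1.96]
shift [-0.0001 -0.002   0.0017] turn [-0.0001  0.     -0.0034]
```

Still free, so I'll now set it down on the base in small steps.

```bash
python3 -m handwheel '[{"dx":0,"dy":0,"dz":0.0008,"rx":0,"ry":0,"rz":0,"jaw":0.04},{"dx":0,"dy":0,"dz":0.0008,"rx":0,"ry":0,"rz":0,"jaw":0.04}]'
python3 -m handwheel '[{"dx":0,"dy":0,"dz":0.0006,"rx":0,"ry":0,"rz":0,"jaw":0.04},{"dx":0,"dy":0,"dz":0.0006,"rx":0,"ry":0,"rz":0,"jaw":0.04}]'
python3 -m handwheel '[{"dx":0,"dy":0,"dz":0.0005,"rx":0,"ry":0,"rz":0,"jaw":0.04},{"dx":0,"dy":0,"dz":0.0005,"rx":0,"ry":0,"rz":0,"jaw":0.04}]'
```

```text
time: 7.62
ee_pos: [0.5177, 0.0502, 0.0888]
orientation: [2.167, -2.275, -0.0]
wrist_force: [-0.1, 0.5, -2.2]
gripper_width: 0.0497
time: 7.88
ee_pos: [0.5178, 0.0502, 0.0883]
orientation: [2.166, -2.275, -0.0]
wrist_force: [-0.6, -0.0, -1.7]
gripper_width: 0.0496
time: 8.12
ee_pos: [0.5179, 0.0502, 0.088]
orientation: [-2.167, 2.275, -0.0]
wrist_force: [-0.4, -0.6, 1.6]
gripper_width: 0.05
```

The post has touched the base at the expected height. Next I creep forward to contact.

```bash
python3 -m handwheel '[{"dx":0,"dy":-0.001,"dz":0,"rx":0,"ry":0,"rz":0,"jaw":0.04},{"dx":0,"dy":-0.001,"dz":0,"rx":0,"ry":0,"rz":0,"jaw":0.04}]'
python3 -m handwheel '[{"dx":0,"dy":-0.001,"dz":0,"rx":0,"ry":0,"rz":0,"jaw":0.04},{"dx":0,"dy":-0.001,"dz":0,"rx":0,"ry":0,"rz":0,"jaw":0.04}]'
python3 -m handwheel '[{"dx":0,"dy":-0.0005,"dz":0,"rx":0,"ry":0,"rz":0,"jaw":0.04},{"dx":0,"dy":-0.0005,"dz":0,"rx":0,"ry":0,"rz":0,"jaw":0.04}]'
```

```text
time: 8.38
ee_pos: [0.5185, 0.0502, 0.088]
orientation: [2.166, -2.274, -0.0]
wrist_force: [-3.2, 0.0, 5.2]
gripper_width: 0.0494
time: 8.62
ee_pos: [0.5194, 0.0501, 0.088]
orientation: [2.166, -2.274, -0.001]
wrist_force: [-3.8, 0.1, 5.7]
gripper_width: 0.0497
time: 8.88
ee_pos: [0.5194, 0.0501, 0.088]
orientation: [2.166, -2.274, -0.001]
wrist_force: [-5.8, -0.6, 7.5]
gripper_width: 0.0496
```

```bash
python3 -m handwheel '[{"dx":0,"dy":-0.0005,"dz":-0.0005,"rx":0,"ry":0,"rz":0,"jaw":0.04},{"dx":0,"dy":-0.0005,"dz":-0.0005,"rx":0,"ry":0,"rz":0,"jaw":0.04}]'
python3 -m handwheel '[{"dx":0,"dy":-0.0005,"dz":0,"rx":0,"ry":0,"rz":0,"jaw":0.04},{"dx":0,"dy":-0.0005,"dz":0,"rx":0,"ry":0,"rz":0,"jaw":0.04}]'
python3 -c "
from h import *
rel([.520,.0502,.088],-92.6)"
```

```text
time: 9.12
ee_pos: [0.5194, 0.0501, 0.088]
orientation: [2.165, -2.273, -0.003]
wrist_force: [-6.7, 0.1, 3.1]
gripper_width: 0.0497
time: 9.38
ee_pos: [0.5194, 0.0501, 0.088]
orientation: [2.165, -2.273, -0.003]
wrist_force: [-7.5, 0.7, 5.4]
gripper_width: 0.05
t 9.38 pos [0.5194 0.0501 0.088 ] yaw -92.78 F [-7.54  0.75  5.4 ] M [ 0.2   1.28 -0.04] w 0.05 q [-0.04  0.46 -0.21  1.97  0.14  0.72 -1.96]
shift [-0.0002 -0.0006  0.    ] turn [ 0.0035 -0.0006 -0.0031]
```

```bash
python3 -m handwheel '[{"dx":0,"dy":-0.001,"dz":-0.0004,"rx":0,"ry":0,"rz":0,"jaw":0.04},{"dx":0,"dy":-0.001,"dz":-0.0004,"rx":0,"ry":0,"rz":0,"jaw":0.04},{"dx":0,"dy":-0.001,"dz":-0.0004,"rx":0,"ry":0,"rz":0,"jaw":0.04}]'
python3 -m handwheel '[{"dx":0,"dy":0,"dz":0,"rx":0,"ry":0,"rz":0,"jaw":0.04},{"dx":0,"dy":0,"dz":0,"rx":0,"ry":0,"rz":0,"jaw":0.04}]'
python3 look.py 4 | head -3
python3 - <<'E'
from h import *
c,P=snap("scene"); save(c["color"][170:300,170:340],"s4.png",4)
E
```

```text
time: 9.75
ee_pos: [0.5194, 0.0501, 0.088]
orientation: [2.164, -2.271, -0.005]
wrist_force: [-10.9, -0.0, 4.5]
gripper_width: 0.0497
time: 10.0
ee_pos: [0.5194, 0.0501, 0.088]
orientation: [2.164, -2.271, -0.005]
wrist_force: [-10.8, 1.2, 4.5]
gripper_width: 0.0496
t 10.0 pos [0.5194 0.0501 0.088 ] yaw -92.77 F [-10.84   1.22   4.55] M [ 0.39  1.65 -0.01] w 0.0496 q [-0.04  0.47 -0.21  1.97  0.14  0.73 -1.96]
shift [-0.      0.0385 -0.0118] turn [ 0.0053 -0.0008 -0.0029]
cam [0.591 0.046 0.235]
```

View pics/s4.png

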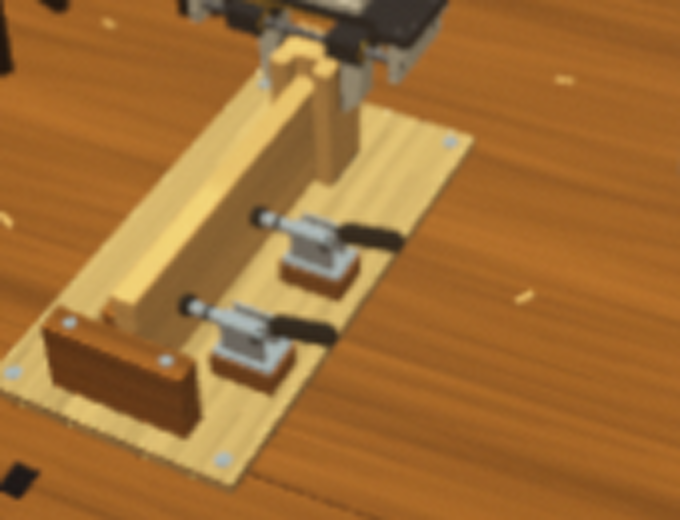

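View pics/w4.png

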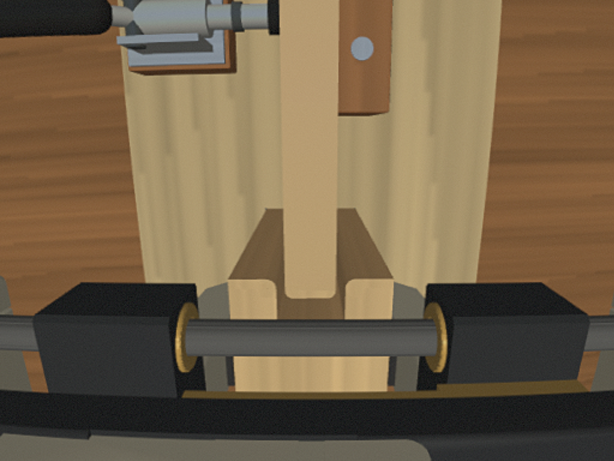

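The scene crop shows the post upright on the base at (315,120) with the panel inside the groove. The wrist view shows the panel end at (310,297), deep between the two cheeks. I'll check the engagement depth numerically while holding the push for over 3 s.

```bash
for i in 1 2 3 4 5 6; do python3 -m handwheel '[{"dx":0,"dy":0,"dz":0,"rx":0,"ry":0,"rz":0,"jaw":0.04},{"dx":0,"dy":0,"dz":0,"rx":0,"ry":0,"rz":0,"jaw":0.04},{"dx":0,"dy":0,"dz":0,"rx":0,"ry":0,"rz":0,"jaw":0.04},{"dx":0,"dy":0,"dz":0,"rx":0,"ry":0,"rz":0,"jaw":0.04},{"dx":0,"dy":0,"dz":0,"rx":0,"ry":0,"rz":0,"jaw":0.04}]' | grep -E "time|pos|force"; done
python3 - <<'E'
from h import *
d=np.load("w4.npz");P=d["P"]
t=(P[...,2]>.119)&(P[...,2]<.126)&(abs(P[...,1]-.05)<.03)
for n,y0 in(("R",.031),("L",.069)):
    q=P[t&(abs(P[...,1]-y0)<.005)]; print(n,"cheek front x",np.percentile(q[:,0],[90,98,100]).round(4),len(q),"z",np.median(q[:,2]).round(4))
p=P[(abs(P[...,2]-.102)<.003)&(abs(P[...,1]-.05)<.007)]; print("panel end x",np.percentile(p[:,0],[0,1,5]).round(4),"y",p[p[:,0]<.55].mean(0).round(4))
# cheek inner walls near panel: width left/right gap at post top
q=P[t&(P[...,0]>.535)&(P[...,0]<.543)]; y=np.sort(q[:,1]); i=np.argmax(np.diff(y)); print("groove y",y[i].round(4),y[i+1].round(4),"post y",y[0].round(4),y[-1].round(4))
E
```

```text
time: 10.72
ee_pos: [0.5195, 0.0501, 0.0881]
wrist_force: [-11.1, 1.0, 4.9]
time: 11.35
ee_pos: [0.5194, 0.0501, 0.088]
wrist_force: [-10.8, 0.8, 4.9]
time: 11.98
ee_pos: [0.5194, 0.0501, 0.088]
wrist_force: [-10.2, 0.2, 5.3]
time: 12.6
ee_pos: [0.5194, 0.0501, 0.088]
wrist_force: [-10.1, 0.2, 4.6]
time: 13.22
ee_pos: [0.5194, 0.0501, 0.088]
wrist_force: [-9.6, 1.2, 4.2]
time: 13.85
ee_pos: [0.5194, 0.0501, 0.088]
wrist_force: [-10.7, 0.8, 3.6]
R cheek front x [0.5449 0.5463 0.5468] 1740 z 0.1223
L cheek front x [0.5466 0.548  0.5486] 1702 z 0.1223
panel end x [0.5313 0.5321 0.5366] y [0.5406 0.05   0.1024]
groove y 0.0387 0.0593 post y 0.0238 0.0741
```

Engagement measures about 15 mm, so it is home, and the post stands at the right height (top at 0.122). I'll ease the down force slightly so that base friction takes less of the push, then hold again.

```bash
python3 -m handwheel '[{"dx":0,"dy":-0.0002,"dz":-0.0002,"rx":0,"ry":0,"rz":0,"jaw":0.04},{"dx":0,"dy":-0.0002,"dz":-0.0002,"rx":0,"ry":0,"rz":0,"jaw":0.04}]'
for i in 1 2 3 4 5 6; do python3 -m handwheel '[{"dx":0,"dy":0,"dz":0,"rx":0,"ry":0,"rz":0,"jaw":0.04},{"dx":0,"dy":0,"dz":0,"rx":0,"ry":0,"rz":0,"jaw":0.04},{"dx":0,"dy":0,"dz":0,"rx":0,"ry":0,"rz":0,"jaw":0.04},{"dx":0,"dy":0,"dz":0,"rx":0,"ry":0,"rz":0,"jaw":0.04},{"dx":0,"dy":0,"dz":0,"rx":0,"ry":0,"rz":0,"jaw":0.04}]' | grep -E "time|pos|force|width"; done
python3 -c "
from h import *
rel([.5194,.0501,.088],-92.6)"
```

```text
time: 14.1
ee_pos: [0.5194, 0.0501, 0.0881]
orientation: [2.164, -2.271, -0.006]
wrist_force: [-10.1, 0.6, 2.4]
gripper_width: 0.0496
time: 14.72
ee_pos: [0.5194, 0.0501, 0.0881]
wrist_force: [-10.9, 1.1, 3.4]
gripper_width: 0.0501
time: 15.35
ee_pos: [0.5194, 0.0501, 0.088]
wrist_force: [-9.5, 1.2, 2.5]
gripper_width: 0.0497
time: 15.98
ee_pos: [0.5194, 0.0501, 0.088]
wrist_force: [-10.8, 0.2, 2.7]
gripper_width: 0.0497
time: 16.6
ee_pos: [0.5194, 0.0501, 0.0881]
wrist_force: [-9.8, 1.2, 3.7]
gripper_width: 0.0498
time: 17.23
ee_pos: [0.5194, 0.0501, 0.0881]
wrist_force: [-9.8, 1.0, 2.2]
gripper_width: 0.0501
time: 17.85
ee_pos: [0.5194, 0.0501, 0.0881]
wrist_force: [-9.5, 0.7, 3.0]
gripper_width: 0.0498
t 17.85 pos [0.5194 0.0501 0.0881] yaw -92.76 F [-9.52  0.73  2.96] M [ 0.42  1.68 -0.04] w 0.0498 q [-0.04  0.47 -0.21  1.97  0.14  0.73 -1.96]
shift [0.     0.     0.0001] turn [ 0.0057 -0.0008 -0.0028]
```

```bash
python3 -c "
from h import *
print(job.sign_off()); rel([.5194,.0501,.088],-92.6)"
```

```text
the job is handed in; nothing more can be done
None
the job is handed in; nothing more can be done
```

The grooved spruce post is standing upright on the jig base, pushed home over the panel's end, and the arm is still gripping and pressing it. I gripped it by its two plain sides, turned it about 98° so the groove faces the panel end, lowered it onto the base and slid it in. I handed the job in at 17.9 s without letting go.

**Last checks:**
- **Fit:** the groove covers about 15 mm of the panel, which is its full depth. The post stopped moving under push where expected.
- **Standing:** the post top is 122 mm above the bench, so it stands on the base. The tool is tilted only about 0.3°.
- **Push:** the wrist read 9.5–11.1 N towards the panel for about 8 s, with 2–5 N of net upward force at the wrist.
- **Grip:** the jaws are at 49.8 mm on the two sides, so the drilled back is free.

**Not confirmed:** the push is measured at the wrist. Friction on the base may take a newton or so of it, so the force on the panel itself could be slightly lower. I could not read the sensors after handing in.

None of the arm's moves went near the other things on the bench, though I did not re-measure them afterwards.

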